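# Prove the lid stay of a second-hand tool chest

### The job

Check the lid stay of the red tool chest before the sale: raise its lid by the front handle until the folding stay locks straight, and let go so that the lid stands open by itself. Then push the stay's yellow knee roller down to break the stay and let the lid come down fully shut. Do not open the grey box, and leave the aluminium canister where it stands.

Things in the scene. Friction and masses are not known exactly. Their poses are not given: they have to be found in the camera images.
- red_handle (a point): Middle of the round steel handle bar (12 mm thick, 90 mm long, 42 mm clear of the lid's front edge) of the red chest (180 deep, 206 wide, 115 mm high). Moves with the lid. Its y axis lies along the bar, x points back to the hinge, z out of the lid's top. The hinge line, parallel to the bar, lies at x = +222, z = -6 mm of this frame. The bar may turn between the fingers.
- knee_roller (a point): Middle of the yellow knee roller (24 mm thick, 60 mm long, parallel to the handle bar) at the stay's knee, beside the chest, 57 mm out from the lid's right edge (seen from its front). Swings about the stay's lower pivot, 150 mm in front of the hinge line and 12 mm below it, at 74 mm radius: low with the lid shut, about 150 mm above the table when locked. Use its position only.
- red_lid (a joint): Opening angle of the red chest's lid, rad: 0 shut, about 1.12 standing on the locked stay (stop at 1.16). The lid weighs about 0.7 kg; its damped hinge lets it sink shut slowly, in 2 to 4 s, once the stay is well broken.
- stay_knee (a joint): Knee angle of the red chest's folding stay, rad: 0 folded (lid shut), 2.05 straight, 2.27 locked just past straight. A spring snaps it into the lock from lid angles above about 1.08 once the lid is let go; 4 to 10 N down on the roller breaks it; after some 35 mm of downward push the lid sinks by itself.
- grey_lid (a joint): Opening angle, rad (0 shut), of the lid of the grey box, a bystander of the same size and handle but with no stay. It stays shut.
- canister_center (a point): Centre of the loose upright aluminium canister, 96 mm across and 130 mm high, standing between the two boxes, towards the robot. A bystander: leave it alone.

How it is judged:
By the outcome, as a careful person would: the job done as asked, in the order asked, and still so for the second after the job is handed in, with the robot touching nothing.
It also fails if it takes over 51 s, if anything falls off the work surface, if the arm or the gripper's body presses on something with over 40 N, if the wrist force passes 120 N, or if a joint passes its speed limit or range.

### The arm

A 6-joint arm with a two-finger parallel gripper is mounted at the origin on the work surface. World frame = base frame: x ahead of the robot, y to its left, z up, the work surface at z = 0. Lengths are in mm, angles in rad, forces in N, time in s.
With the tool pointing down it reaches from about 250 to 725 mm from the base axis. Payload 9.7 kg.
Tool frame: the origin (TCP) lies at the very end of the fingers, on their centre line; the grasp point (between the pads) lies 19 mm behind it; z points along the fingers, y is the direction in which the jaws open and shut (so a half turn about z gives the same grasp; the last joint's range is limited). The gripper opens to 85 mm and grips with 20 to 120 N. Pads are 22 mm wide; open, the fingers measure 114 mm over their backs; the gripper's body (76 mm by 85 mm) begins 54 mm behind the grasp point. The pads swing forward as they close: fully open they stand 13 mm farther back than shut.
Start: joints at [-1.121, 0.087, 0.176, 1.66, 0, 1.571], TCP at [239.129, -495.292, 231.284] pointing down, gripper open.
Joint ranges: [-3.13, 3.13], [-0.85, 1.81], [-1.15, 1.24], [-2.2, 2.28], [-1.44, 1.52], [-3.14, 3.14]. Speed limits (rad/s): [2.22, 2.22, 2.57, 3.14, 3.14, 3.14].

### API

Orientations are given as a unit quaternion [w, x, y, z].
In Python, from bench import manip, imaging gives the robot as it stands.
- The arm moves only by the tool send_rows, never from a script. Its argument "targets" is a list that holds one entry, the list of rows, each a list of 7 numbers: the shift along the world's x, y, z in cm, then the turn, a rotation vector about the world's x, y, z in rad, then the opening, from 0 (shut) to 1 (fully open). In form: [[[tx, ty, tz, wx, wy, wz, gripper], ...]]. A call has 1 to 20 rows; each row is the pose to reach, as a shift and turn from the pose commanded when the call began; what a row does not reach only later rows make up. A row lasts 1/10 s, in which the tool goes at most 50 mm and 8.59 degrees, less where a joint would pass 70% of its speed; a pose out of reach is approached as far as the arm can. A call with a gripper value outside its range is refused whole. The fingers move at their own pace and stop on an object; "squeeze" is the grip in N (left out, the last holds). Time passes only in rows, so rows that repeat a pose let the fingers close. It gives the time, the measured TCP pose, the force and the opening at its end, in the units of the state.
- manip.get_state(): the state, without advancing time (a new reading comes with each control period).
- imaging.read_camera(name): name is "side" or "top" or "wrist"; returns the picture (420x560x3 uint8, blue, green, red); there is no depth.
- imaging.camera_info(name): a dict with "intrinsics" (3x3 intrinsics, pixels), "R" (3x3) and "t" (3): a world point X has camera coordinates R X + t; the wrist camera has in their place "mount" (4x4, takes a point from camera to tool coordinates, whose origin is the TCP and whose axes are the flange's). Camera axes: x right, y down, z forward; pixel columns grow to the right and rows downward; lengths in mm; the calibration is good to about 2 mm. A picture is of the moment at which its call begins: read the wrist's pose just before it. camera_info takes no time and is no camera call.
- manip.hand_in(): hands the job in, once; it reports no verdict.
The state is a dict: "time_s": time; "qpos": joint angles; "qd": joint speeds; "tau": joint torques, N m; "eef_pos": TCP position; "eef_rot": TCP orientation; "force": force on the tool from outside, world axes, zero at the start; "torque": the same for the moment, N m; "opening": finger opening in mm.
Only numpy, scipy, OpenCV 4.12 (cv2) and the standard library are available. Lean on these libraries where they do the work, as an engineer would, in place of code of your own. Each camera call takes 0.05 s, during which the arm holds its last target.

## Working session

There is one attempt and no reset: what is moved stays moved. The work goes in short steps, Python scripts to look and compute and a tool call to move; the robot and the scene stay as the last step left them, time stands still between calls to the robot, and variables do not carry over. Pictures are saved under pics/ and viewed, and the job is handed in when it is done.

Besides the shell and the picture viewer there is one more tool, called as a command line: name --argument value ..., lists and objects as JSON in quotes. send_rows: Moves the arm, as the interface text tells. Its arguments: {"type":"object","properties":{"targets":{"type":"array"},"squeeze":{"type":"number"}},"required":["targets"]}

```bash
ls; mkdir -p pics; python3 - <<'E'
from bench import manip, imaging
import cv2
for n in ["side","top","wrist"]:
    im=imaging.read_camera(n); cv2.imwrite(f"pics/{n}0.png",im)
    c=imaging.camera_info(n); print(n,{k:(v.tolist() if hasattr(v,'tolist') else v) for k,v in c.items()})
print(manip.get_state())
E
```

```text
pics
side {'intrinsics': [[397.5555596326689, 0.0, 279.90759115193515], [0.0, 397.5555596326689, 206.31997567428584], [0.0, 0.0, 1.0]], 'R': [[-0.9645284265759296, -0.26394587771968614, 0.004181861038590657], [-0.19638627079046692, 0.7068815526874097, -0.6795225552660118], [0.1764010968559295, -0.6562400811479142, -0.7336426984050234]], 't': [506.1554212691579, 259.5034119044706, 735.4191681440028]}
top {'intrinsics': [[421.5432794521467, 0.0, 286.44922934289195], [0.0, 421.5432794521467, 214.26548231597485], [0.0, 0.0, 1.0]], 'R': [[0.0055915555638835985, -0.9995979223174359, -0.027797989226594697], [-0.9907029782319409, -0.001758881275705785, -0.1360313024969644], [0.13592771398334724, 0.028300177301985998, -0.9903144735567271]], 't': [-68.82043620914958, 565.0535984804411, 1010.3619383839656]}
wrist {'intrinsics': [[310.10959782588714, 0.0, 280.79744064375274], [0.0, 310.10959782588714, 206.16091862688683], [0.0, 0.0, 1.0]], 'mount': [[-0.0005614457889948936, -0.9471036541026804, -0.3209273331518782, 80.90548620694842], [0.9999992566964372, -0.00018440560286042763, -0.0012052390413911935, 0.05494211580181485], [0.0010823055018245055, -0.3209277712818326, 0.9471030536509093, -142.38833130055005], [0.0, 0.0, 0.0, 1.0]]}
{'time_s': 0.15, 'qpos': array([-1.12100761e+00,  8.73300202e-02,  1.75331346e-01,  1.65977257e+00,
        1.63899436e-05,  1.57079336e+00]), 'qd': array([-0.00045523, -0.00132281,  0.00271517, -0.00144609, -0.00030884,
       -0.00335359]), 'tau': array([ 1.28350075e-03, -5.20760179e+01,  4.65044332e+01,  1.38770466e-02,
        4.73536636e-05,  1.65580957e-06]), 'eef_pos': array([ 239.06186332, -495.15202486,  230.75575888]), 'eef_rot': array([-4.77009780e-04,  9.74817225e-01,  2.23004798e-01, -1.00715346e-04]), 'force': array([ 0.31158303, -0.40619402, -0.30071537]), 'torque': array([-0.00436192, -0.00967627,  0.01205977]), 'opening': 85.11003287028905}
```

View pics/side0.png

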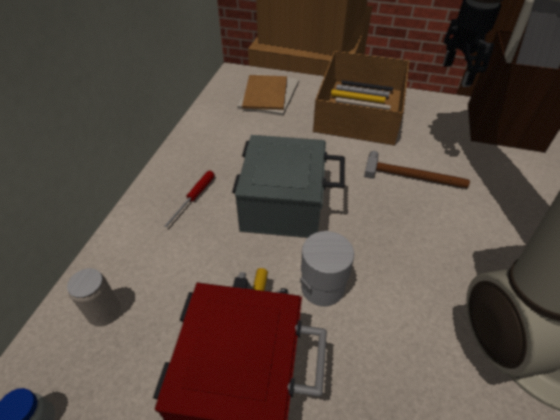

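View pics/top0.png

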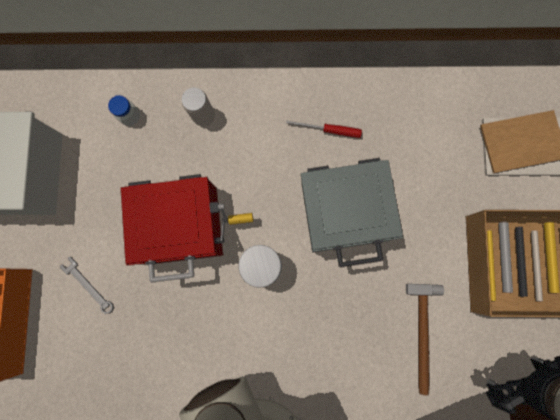

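View pics/wrist0.png

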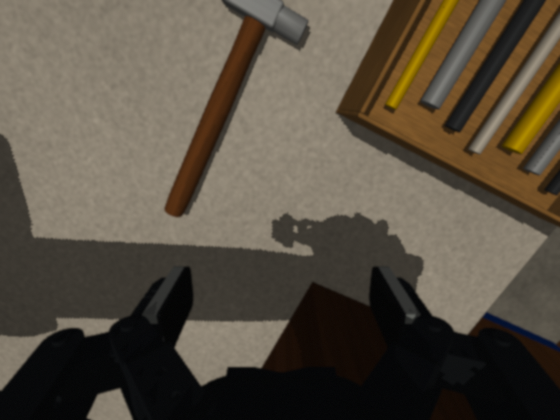

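The pictures show the red chest at the left of the top view (about 170,220), its handle bar at about (172,276), the roller at (240,218) and the canister at (260,267). I'll zoom in to get exact pixels.

```bash
python3 - <<'E'
import cv2,numpy as np
t=cv2.imread("pics/top0.png")[165:305,110:290]; s=cv2.imread("pics/side0.png")[230:420,150:370]
cv2.imwrite("pics/tc.png",cv2.resize(t,None,fx=4,fy=4,interpolation=cv2.INTER_CUBIC))
cv2.imwrite("pics/sc.png",cv2.resize(s,None,fx=3,fy=3,interpolation=cv2.INTER_CUBIC))
E
```

```text
(no output)
```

View pics/tc.png

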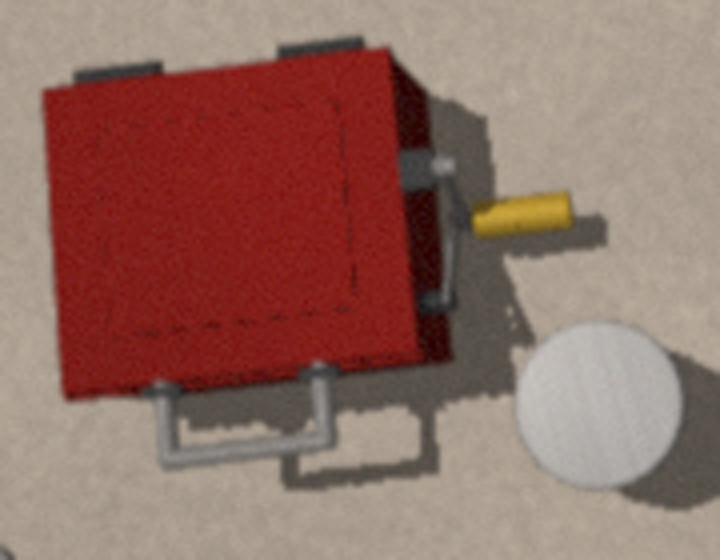

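View pics/sc.png

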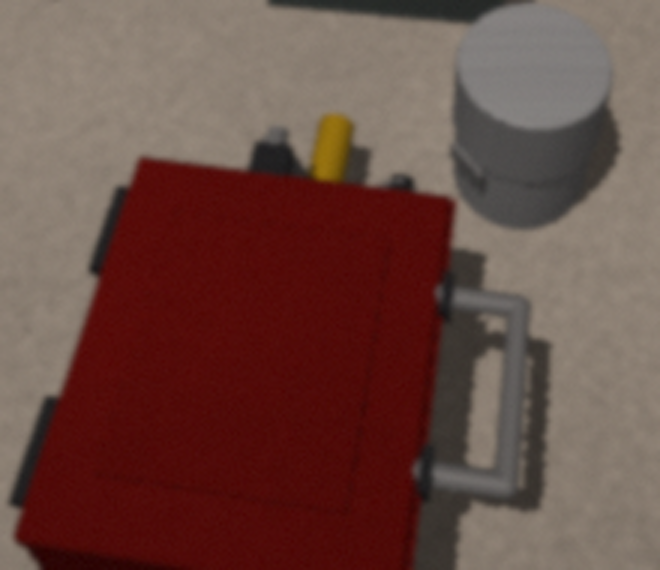

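```bash
cat > h.py <<'E'
import numpy as np,cv2
from bench import imaging
from scipy.spatial.transform import Rotation as Ro
C={n:imaging.camera_info(n) for n in("side","top")}
def P(n):
    c=C[n]; return np.array(c["intrinsics"])@np.c_[np.array(c["R"]),np.array(c["t"])]
def tri(top,side):
    X=cv2.triangulatePoints(P("top"),P("side"),np.float64(top).reshape(2,1),np.float64(side).reshape(2,1)).ravel();X=X[:3]/X[3]
    e=[(P(n)@np.r_[X,1]) for n in("top","side")]
    return X.round(1),[(v[:2]/v[2]-p).round(1) for v,p in zip(e,(top,side))]
def plane(n,px,z):
    c=C[n];R=np.array(c["R"]);t=np.array(c["t"])
    o=-R.T@t; d=R.T@np.linalg.inv(c["intrinsics"])@np.r_[px,1]
    return (o+d*(z-o[2])/d[2]).round(1)
def proj(n,X):
    v=P(n)@np.r_[X,1]; return (v[:2]/v[2]).round(1)
E
python3 - <<'E'
from h import *
T=lambda x,y:np.array([110+x/4-.4,165+y/4-.4])
S=lambda x,y:np.array([150+x/3-.3,230+y/3-.3])
print("barL",tri(T(166,458),S(508,486)))
print("barR",tri(T(324,440),S(518,303)))
print("roller end",tri(T(571,208),S(335,120)))
print("lid FR",tri(T(418,360),S(455,200)))
print("lid BR",tri(T(389,50),S(143,158)))
print("lid BL",tri(T(44,90),S(19,540)))
print("lid BL/FL plane",plane("top",T(44,90),115),plane("top",T(66,399),115),plane("top",T(418,360),115),plane("top",T(389,50),115))
print("can",plane("top",T(600,405),130),plane("side",S(533,68),130))
print("grey",plane("top",(338,258),100))
from bench import manip
s=manip.get_state(); q=s["eef_rot"]; print(Ro.from_quat(q,scalar_first=True).as_matrix().round(3))
E
```

```text
barL (array([404.7, 234.8, 124. ]), [array([0. , 0.4]), array([-0.7, -0.1])])
barR (array([416.5, 145.1, 126.5]), [array([-0. , -0.2]), array([0.3, 0. ])])
roller end (array([557.7,  16.5,  53.8]), [array([-0. , -0.2]), array([0.3, 0.1])])
lid FR (array([461.7,  93.8, 124.6]), [array([-0. , -0.3]), array([0.4, 0.1])])
lid BR (array([639.9, 115.7, 125.7]), [array([-0. , -0.1]), array([0.1, 0. ])])
lid BL (array([615.8, 317. , 123.4]), [array([0.1, 0.4]), array([-0.7, -0.2])])
lid BL/FL plane [618.4 320.9 115. ] [438.4 297.4 115. ] [461.5  95.7 115. ] [642.2 118.  115. ]
can [436.3 -10.1 130. ] [437.1  -2.9 130. ]
grey [ 455.6 -187.5  100. ]
[[ 0.901  0.435 -0.   ]
 [ 0.435 -0.901  0.001]
 [ 0.    -0.001 -1.   ]]
```

send_rows --targets '[[[17.1,68.5,2,0,0,1.243,0.37],[17.1,68.5,2,0,0,1.243,0.37],[17.1,68.5,2,0,0,1.243,0.37],[17.1,68.5,2,0,0,1.243,0.37],[17.1,68.5,2,0,0,1.243,0.37],[17.1,68.5,2,0,0,1.243,0.37],[17.1,68.5,2,0,0,1.243,0.37],[17.1,68.5,2,0,0,1.243,0.37],[17.1,68.5,2,0,0,1.243,0.37],[17.1,68.5,2,0,0,1.243,0.37],[17.1,68.5,2,0,0,1.243,0.37],[17.1,68.5,2,0,0,1.243,0.37],[17.1,68.5,2,0,0,1.243,0.37],[17.1,68.5,2,0,0,1.243,0.37],[17.1,68.5,2,0,0,1.243,0.37],[17.1,68.5,2,0,0,1.243,0.37],[17.1,68.5,2,0,0,1.243,0.37],[17.1,68.5,2,0,0,1.243,0.37]]]'

```text
time_s: 1.95
eef_pos: [410.0, 188.5, 251.5]
eef_rot: [0.0, 0.663, 0.748, 0.0]
force: [-0.1, 0.2, 0.4]
opening: 31.8
```

```bash
python3 - <<'E'
from bench import manip, imaging
import cv2,pickle
s=manip.get_state(); im=imaging.read_camera("wrist"); cv2.imwrite("pics/wrist1.png",im)
pickle.dump(s,open("s1.pkl","wb")); print(s["eef_pos"],s["eef_rot"],s["qpos"])
E
```

```text
[410.03910521 188.48650782 251.53402267] [1.29550196e-04 6.63299376e-01 7.48354132e-01 1.20156022e-04] [ 4.30962684e-01 -1.39082774e-01 -5.66597032e-03  1.70388880e+00
 -1.40340609e-04  1.88140076e+00]
```

View pics/wrist1.png

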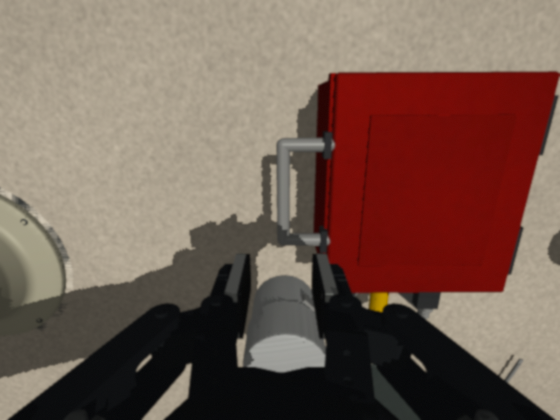

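The wrist view shows the handle bar upright at about (283,144)–(284,240), between the fingers' columns (≈248–318), so it's centred across the jaws. Next I'll combine this with the top view to get the bar's height.

```bash
cat >> h.py <<'E'
W=imaging.camera_info("wrist")
def Pw(s):
    Rt=Ro.from_quat(s["eef_rot"],scalar_first=True).as_matrix(); M=np.array(W["mount"])
    Rc=Rt@M[:3,:3]; o=Rt@M[:3,3]+s["eef_pos"]
    return np.array(W["intrinsics"])@np.c_[Rc.T,-Rc.T@o]
def trin(obs):
    A=[]
    for p,u in obs: A+= [u[0]*p[2]-p[0],u[1]*p[2]-p[1]]
    A=np.array([a/np.linalg.norm(a[:3]) for a in A])
    X=np.linalg.lstsq(A[:,:3],-A[:,3],rcond=None)[0]
    r=[]
    for p,u in obs:
        v=p@np.r_[X,1]; r.append((v[:2]/v[2]-u).round(1))
    return X.round(1),r
E
python3 - <<'E'
from h import *
import pickle
s=pickle.load(open("s1.pkl","rb"))
T=lambda x,y:np.array([110+x/4-.4,165+y/4-.4])
S=lambda x,y:np.array([150+x/3-.3,230+y/3-.3])
for nm,w,t,sd in (("L",(283,144),T(166,458),S(508,486)),("R",(284,240),T(324,440),S(518,303)),("lidFR",(332,291),T(418,360),S(455,200)),("lidBR",(504,291),T(389,50),S(143,158)),("lidBL",(557,72),T(44,90),S(19,540))):
    w=np.array(w,float)
    print(nm,trin([(Pw(s),w),(P("top"),t)]),trin([(Pw(s),w),(P("side"),sd)])[0],trin([(Pw(s),w),(P("top"),t),(P("side"),sd)])[0])
    for z in (105,110,115,120):
        p=Pw(s); M=p[:,:3]; o=-np.linalg.solve(M,p[:,3]); d=np.linalg.solve(M,np.r_[w,1]); print("   ",z,(o+d*(z-o[2])/d[2]).round(1))
E
```

```text
L (array([405. , 235.3, 122.6]), [array([0.5, 0. ]), array([0. , 0.2])]) [404.1 236.1 128. ] [404.6 235.1 123.8]
    105 [405.  233.1 105. ]
    110 [404.8 233.7 110. ]
    115 [404.7 234.4 115. ]
    120 [404.6 235.  120. ]
R (array([416.3, 145.8, 124. ]), [array([-0.2, -0. ]), array([-0. , -0.1])]) [416.4 148.7 132.2] [416.5 145.5 125.3]
    105 [417.8 137.1 105. ]
    110 [417.4 139.4 110. ]
    115 [417.1 141.7 115. ]
    120 [416.8 144.  120. ]
lidFR (array([466.1,  95.2, 125.4]), [array([-5.3,  0.6]), array([-0.6, -2.3])]) [459.2 121.5 168.3] [464.8  95.1 126.2]
    105 [476.8  83.3 105. ]
    110 [475.4  86.5 110. ]
    115 [474.1  89.8 115. ]
    120 [472.7  93.  120. ]
lidBR (array([640.9, 116.6, 125.9]), [array([-1.8,  0.7]), array([-0.4, -0.5])]) [637.8 119.5 131.2] [640.3 116.4 126.5]
    105 [661.4 105.7 105. ]
    110 [656.9 108.5 110. ]
    115 [652.3 111.4 115. ]
    120 [647.8 114.2 120. ]
lidBL (array([617.2, 318.5, 121.6]), [array([-0.4,  0.4]), array([-0.2, -0.1])]) [613.5 317.7 126.7] [615.6 317.4 123.9]
    105 [630.7 321.8 105. ]
    110 [626.7 320.9 110. ]
    115 [622.7 320.  115. ]
    120 [618.7 319.  120. ]
```

send_rows --targets '[[[0.05,0.1,-4.5,0,0,0,0.37],[0.05,0.1,-9,0,0,0,0.37],[0.05,0.1,-12.5,0,0,0,0.37],[0.05,0.1,-14.6,0,0,0,0.37],[0.05,0.1,-14.6,0,0,0,0.37],[0.05,0.1,-14.6,0,0,0,0],[0.05,0.1,-14.6,0,0,0,0],[0.05,0.1,-14.6,0,0,0,0],[0.05,0.1,-14.6,0,0,0,0]]]' --squeeze 40

```text
time_s: 2.9
eef_pos: [411.7, 190.5, 106.9]
eef_rot: [0.001, 0.663, 0.749, 0.001]
force: [2.8, -5.1, 4.6]
opening: 10.3
```

```bash
python3 -c "
import numpy as np
for t in [.04,.1,.16,.23,.3,.37,.44,.51,.58,.65,.72,.79,.86,.92,.98,1.03,1.07,1.1,1.12,1.13]:
    c,s=np.cos(t),np.sin(t);dx=222*(1-c)+6*s;dz=222*s+6*(c-1)
    print(t,np.round([dx*.0992,dx*.0125,dz/10],2).tolist())
"
```

```text
0.04 [0.04, 0.01, 0.89]
0.1 [0.17, 0.02, 2.21]
0.16 [0.38, 0.05, 3.53]
0.23 [0.72, 0.09, 5.05]
0.3 [1.16, 0.15, 6.53]
0.37 [1.71, 0.21, 7.99]
0.44 [2.35, 0.3, 9.4]
0.51 [3.09, 0.39, 10.76]
0.58 [3.93, 0.49, 12.07]
0.65 [4.85, 0.61, 13.31]
0.72 [5.86, 0.74, 14.49]
0.79 [6.94, 0.88, 15.59]
0.86 [8.11, 1.02, 16.62]
0.92 [9.15, 1.15, 17.43]
0.98 [10.25, 1.29, 18.17]
1.03 [11.2, 1.41, 18.74]
1.07 [11.97, 1.51, 19.16]
1.1 [12.56, 1.58, 19.46]
1.12 [12.96, 1.63, 19.64]
1.13 [13.16, 1.66, 19.73]
```

send_rows --targets '[[[0.04,0.01,0.9,0,0,0,0],[0.17,0.02,2.2,0,0,0,0],[0.38,0.05,3.5,0,0,0,0],[0.72,0.09,5.05,0,0,0,0],[1.16,0.15,6.5,0,0,0,0],[1.7,0.2,8.0,0,0,0,0]]]'

```text
time_s: 3.5
eef_pos: [427.4, 192.4, 185.7]
eef_rot: [-0.0, 0.663, 0.749, -0.001]
force: [2.4, -1.2, -6.9]
opening: 10.5
```

send_rows --targets '[[[0.65,0.1,1.4,0,0,0,0],[1.4,0.2,2.75,0,0,0,0],[2.2,0.3,4.05,0,0,0,0],[3.15,0.4,5.3,0,0,0,0],[4.15,0.55,6.5,0,0,0,0],[5.25,0.7,7.6,0,0,0,0],[6.4,0.8,8.6,0,0,0,0],[7.45,0.95,9.45,0,0,0,0],[8.55,1.1,10.15,0,0,0,0],[9.5,1.2,10.75,0,0,0,0],[10.25,1.3,11.15,0,0,0,0],[10.85,1.4,11.45,0,0,0,0],[11.25,1.45,11.65,0,0,0,0],[11.25,1.45,11.65,0,0,0,0],[11.25,1.45,11.65,0,0,0,0]]]'

```text
time_s: 5.0
eef_pos: [539.5, 206.6, 305.8]
eef_rot: [0.001, 0.663, 0.749, 0.002]
force: [-6.7, -6.2, 18.0]
opening: 10.2
```

```bash
python3 - <<'E'
from bench import manip, imaging
import cv2,numpy as np
a=imaging.read_camera("side");b=imaging.read_camera("top")
cv2.imwrite("pics/open_s.png",a);cv2.imwrite("pics/open_t.png",b)
s=manip.get_state();print(s["time_s"],s["eef_pos"],s["force"],s["opening"])
E
```

```text
5.1 [539.45766177 206.58241497 305.79954812] [-6.41965663 -5.51109771 18.98177758] 10.546652542734387
```

View pics/open_s.png

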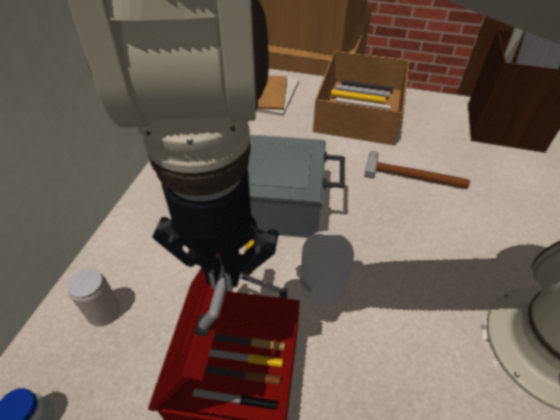

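View pics/open_t.png

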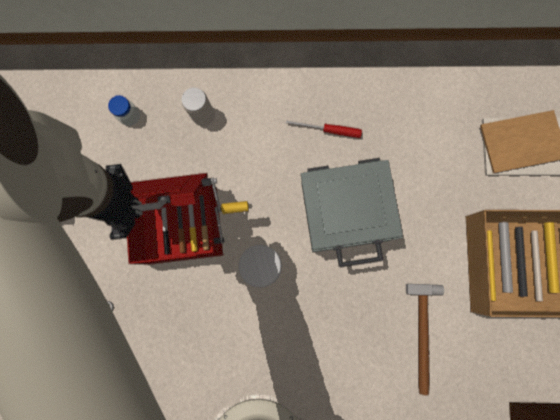

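The side view shows the lid held up with its bar at about (213,305). In the top view the roller is at (235,207). I'll let go and back off straight up.

send_rows --targets '[[[0,0,0,0,0,0,0.4],[0,0,0,0,0,0,0.4],[0,0,0,0,0,0,0.4],[0,0,0.5,0,0,0,0.4],[0,0,2,0,0,0,0.4],[0,0,5,0,0,0,0.4],[0,0,8,0,0,0,0.4],[0,0,8,0,0,0,0.4]]]'

```text
time_s: 5.9
eef_pos: [540.3, 207.4, 385.9]
eef_rot: [0.001, 0.663, 0.749, 0.002]
force: [-0.8, 0.2, 0.4]
opening: 34.1
```

```bash
python3 - <<'E'
from bench import manip, imaging
import cv2,numpy as np
a=imaging.read_camera("side");b=imaging.read_camera("top")
cv2.imwrite("pics/rel_s.png",a);cv2.imwrite("pics/rel_t.png",b)
cv2.imwrite("pics/rel_c.png",np.hstack([cv2.resize(a[210:410,130:330],(390,390)),cv2.resize(b[165:300,110:290],(520,390))[:, :400]]))
s=manip.get_state();print(s["time_s"],s["eef_pos"],s["force"],s["opening"],s["qpos"])
E
```

```text
6.0 [540.55565883 207.43080207 382.04653559] [-0.24484246  0.8469282  -0.27501209] 34.15540237254699 [3.66361169e-01 2.95223572e-01 7.25957156e-01 2.00055270e+00
 9.46624765e-05 1.81512219e+00]
```

View pics/rel_s.png

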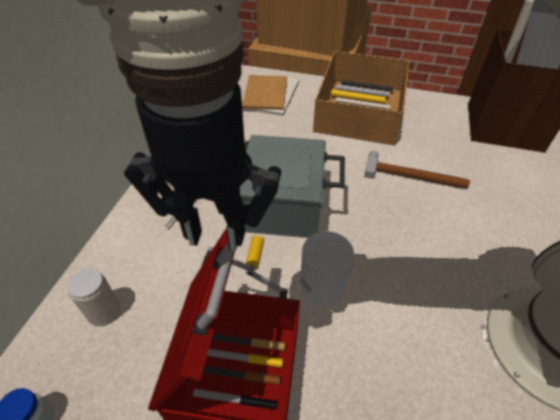

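View pics/rel_c.png

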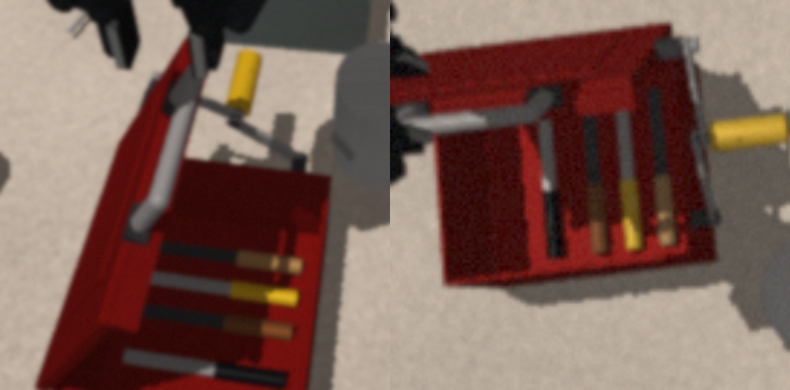

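The lid stands open with nothing holding it. The roller is at about (256,252) in the side view and (235,207) in the top view, so I'll triangulate it.

```bash
python3 - <<'E'
from h import *
def rol(f,box):
    x0,y0,x1,y1=box
    h=cv2.cvtColor(cv2.imread(f)[y0:y1,x0:x1],cv2.COLOR_BGR2HSV)
    m=cv2.inRange(h,(18,140,60),(35,255,255)); 
    n,l,st,ce=cv2.connectedComponentsWithStats(m); k=1+np.argmax(st[1:,4])
    pts=np.argwhere(l==k)[:,::-1].astype(np.float32)+[x0,y0]
    r=cv2.minAreaRect(pts.astype(np.float32)); return np.array(r[0]),r[1],cv2.boxPoints(r).round(1).tolist(),st[k]
a=rol("pics/rel_s.png",(235,225,290,280)); b=rol("pics/rel_t.png",(215,190,260,225))
print(a);print(b)
print(tri(b[0],a[0]))
for z in(145,150,155): print(plane("top",b[0],z))
# predicted from chest model
u=np.array([.992,.125,0]);v=np.array([-.125,.992,0])
h=np.array([410.6,190.4,123])+222*u+[0,0,-6]
piv=h-150*u-12*np.array([0,0,1]); print("hinge",h,"piv",piv, "roller y line", piv-(103+57)*v)
s_=cv2.imread("pics/rel_s.png"); 
# handle bar ends
print([proj("side",h-(222*np.cos(t)-6*np.sin(t))*u+[0,0,222*np.sin(t)+6*np.cos(t)]+k*v).tolist() for t in(1.08,1.12,1.16) for k in(-45,45)])
E
```

```text
(array([254.61764526, 250.97058105]), (12.039641380310059, 31.12952423095703), [[245.39999389648438, 264.8999938964844], [252.10000610351562, 234.5], [263.8999938964844, 237.10000610351562], [257.1000061035156, 267.5]], array([ 12,  11,  17,  32, 352], dtype=int32))
(array([233.54618835, 210.36924744]), (9.79874324798584, 27.53571128845215), [[219.3000030517578, 207.1999969482422], [246.60000610351562, 203.8000030517578], [247.8000030517578, 213.5], [220.5, 216.89999389648438]], array([  5,  15,  28,  12, 267], dtype=int32))
(array([557.8,  47.1, 155.8]), [array([-0. , -0.1]), array([0.1, 0. ])])
[559.2  48.8 145. ]
[558.4  48.  150. ]
[557.7  47.2 155. ]
hinge [630.824 218.15  117.   ] piv [482.024 199.4   105.   ] roller y line [502.024  40.68  105.   ]
[[236.5, 249.3], [218.7, 315.3], [229.9, 246.7], [211.1, 312.7], [223.1, 244.2], [203.3, 310.1]]
```

send_rows --targets '[[[0.5,-4,1,0,0,0.15,0],[1,-8,1,0,0,0.3,0],[1.6,-12,1,0,0,0.45,0],[2.2,-16.8,0,0,0,0.6,0],[2.2,-16.8,0,0,0,0.74,0],[2.2,-16.8,0,0,0,0.89,0],[2.2,-16.8,0,0,0,1.04,0],[2.2,-16.8,0,0,0,1.18,0],[2.2,-16.8,0,0,0,1.33,0],[2.2,-16.8,0,0,0,1.48,0],[2.2,-16.8,0,0,0,1.571,0],[2.2,-16.8,-4,0,0,1.571,0],[2.2,-16.8,-8,0,0,1.571,0],[2.2,-16.8,-12,0,0,1.571,0],[2.2,-16.8,-16,0,0,1.571,0],[2.2,-16.8,-19,0,0,1.571,0],[2.2,-16.8,-19,0,0,1.571,0],[2.2,-16.8,-19,0,0,1.571,0]]]'

```text
time_s: 7.8
eef_pos: [561.6, 39.2, 191.7]
eef_rot: [-0.001, -0.061, 0.998, 0.0]
force: [-0.0, 0.6, 0.2]
opening: 0.3
```

```bash
python3 - <<'E'
from bench import manip, imaging
import cv2,numpy as np
s=manip.get_state();print(s["time_s"],s["eef_pos"],s["force"],s["opening"],s["qpos"])
a=imaging.read_camera("side");b=imaging.read_camera("top");c=imaging.read_camera("wrist")
cv2.imwrite("pics/hov.png",np.hstack([a,b])[:, :][60:,:][::1,::1] if 0 else cv2.resize(np.hstack([a,b]),(800,300)))
cv2.imwrite("pics/hov_w.png",c);cv2.imwrite("pics/hov_s.png",a)
E
```

```text
7.8 [561.56972427  39.19479309 191.73936691] [-0.0013598   0.63260632  0.15906537] 0.2670243493628845 [ 6.96718395e-02  1.08001749e-01  1.22054349e-01  1.58622095e+00
  2.01855542e-05 -5.25686997e-02]
```

View pics/hov.png

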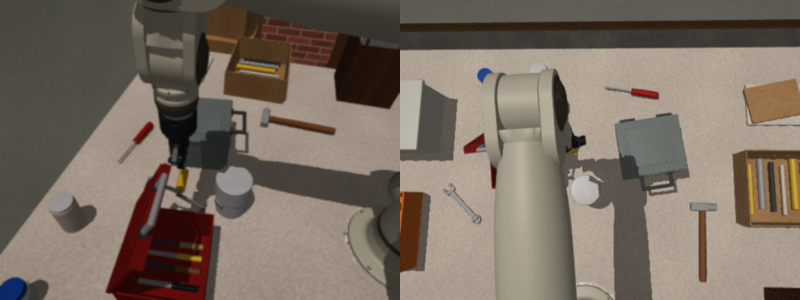

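View pics/hov_w.png

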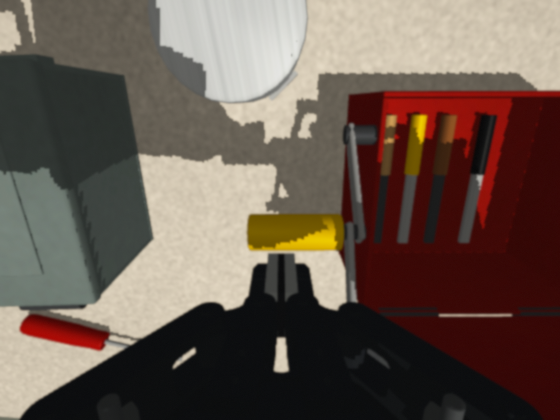

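View pics/hov_s.png

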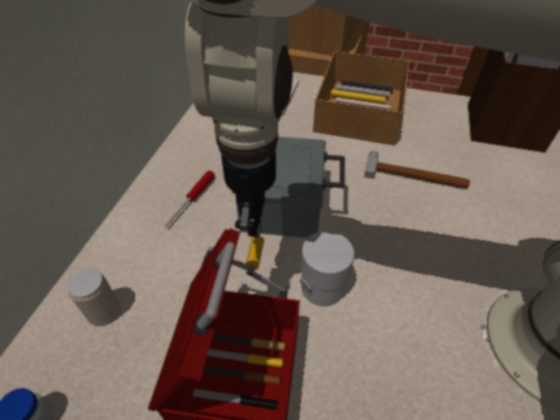

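The lid still stands, and the stay's links look straight. The wrist view has the roller from (248,232) to (343,232), with the fingertips at about (281,258). I'll check the offset along x.

```bash
python3 - <<'E'
from h import *
from bench import manip
s=manip.get_state(); p=Pw(s)
M=p[:,:3]; o=-np.linalg.solve(M,p[:,3])
for w in((248,232),(343,232),(296,232),(296,214),(296,250)):
    d=np.linalg.solve(M,np.r_[w,1.]); print(w,[(o+d*(z-o[2])/d[2]).round(1).tolist() for z in(150,155,160)])
v=p@np.r_[s["eef_pos"],1];print(v[:2]/v[2])
E
```

```text
(248, 232) [[562.3, 17.2, 150.0], [560.1, 17.5, 155.0], [557.9, 17.8, 160.0]]
(343, 232) [[554.8, 78.7, 150.0], [552.8, 77.3, 155.0], [550.8, 76.0, 160.0]]
(296, 232) [[558.5, 48.3, 150.0], [556.4, 47.7, 155.0], [554.3, 47.2, 160.0]]
(296, 214) [[546.2, 46.5, 150.0], [544.4, 46.1, 155.0], [542.6, 45.6, 160.0]]
(296, 250) [[571.4, 50.0, 150.0], [568.9, 49.5, 155.0], [566.5, 48.9, 160.0]]
[281.67751507 271.28438495]
```

send_rows --targets '[[[0,0,-1.2,0,0,0,0],[0,0,-2.2,0,0,0,0],[0.2,0,-2.7,0,0,0,0],[0.4,0.05,-3.2,0,0,0,0],[0.6,0.1,-3.7,0,0,0,0],[0.8,0.1,-4.2,0,0,0,0]]]'

```text
time_s: 8.55
eef_pos: [572.3, 40.3, 151.3]
eef_rot: [0.003, -0.061, 0.998, -0.0]
force: [4.6, 0.4, 7.9]
opening: -0.0
```

send_rows --targets '[[[0.15,0,-0.5,0,0,0,0],[0.3,0,-1.0,0,0,0,0],[0.4,0,-1.5,0,0,0,0],[0.5,0,-2.0,0,0,0,0],[0.6,0,-2.5,0,0,0,0],[0.6,0,-3.0,0,0,0,0],[0.6,0,-3.5,0,0,0,0],[0.6,0,-3.8,0,0,0,0]]]'

```text
time_s: 9.35
eef_pos: [577.4, 40.4, 112.5]
eef_rot: [0.002, -0.061, 0.998, 0.0]
force: [2.6, 0.9, 2.9]
opening: 0.1
```

```bash
python3 - <<'E'
from bench import manip, imaging
import cv2,numpy as np
s=manip.get_state();print(s["time_s"],s["eef_pos"],s["force"])
a=imaging.read_camera("side");c=imaging.read_camera("wrist")
cv2.imwrite("pics/push.png",cv2.resize(np.hstack([a,c]),(800,300)))
E
```

```text
9.35 [577.43181977  40.35540467 112.47390114] [2.63550021 0.93071344 2.87624829]
```

View pics/push.png

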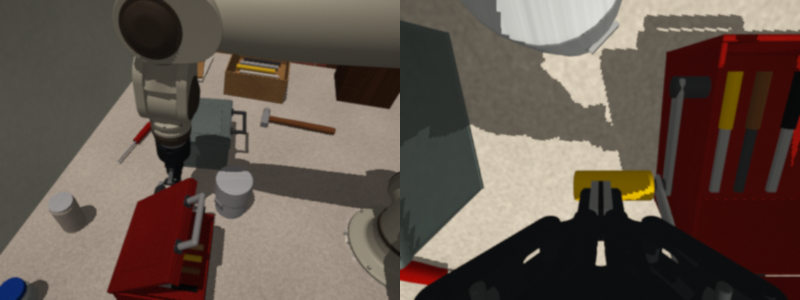

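The stay is broken and the lid is sinking beside the hand, so I'll retract straight up.

send_rows --targets '[[[0,0,2,0,0,0,0],[0,0,6,0,0,0,0],[0,0,10,0,0,0,0],[0,0,14,0,0,0,0],[0,0,18,0,0,0,0],[0,0,22,0,0,0,0],[0,-4,22,0,0,0,0],[0,-8,22,0,0,0,0],[0,-12,22,0,0,0,0],[0,-16,22,0,0,0,0],[0,-20,22,0,0,0,0],[0,-24,22,0,0,0,0],[0,-27,22,0,0,0,0],[0,-30,22,0,0,0,0],[0,-30,22,0,0,0,0],[0,-30,22,0,0,0,0],[0,-30,22,0,0,0,0],[0,-30,22,0,0,0,0],[0,-30,22,0,0,0,0],[0,-30,22,0,0,0,0]]]'

```text
time_s: 11.45
eef_pos: [576.2, -259.1, 332.0]
eef_rot: [0.0, -0.062, 0.998, -0.0]
force: [-1.5, -0.1, 0.4]
opening: 0.0
```

send_rows --targets '[[[0,0,0,0,0,0,0],[0,0,0,0,0,0,0],[0,0,0,0,0,0,0],[0,0,0,0,0,0,0],[0,0,0,0,0,0,0],[0,0,0,0,0,0,0],[0,0,0,0,0,0,0],[0,0,0,0,0,0,0],[0,0,0,0,0,0,0],[0,0,0,0,0,0,0],[0,0,0,0,0,0,0],[0,0,0,0,0,0,0],[0,0,0,0,0,0,0],[0,0,0,0,0,0,0],[0,0,0,0,0,0,0],[0,0,0,0,0,0,0],[0,0,0,0,0,0,0],[0,0,0,0,0,0,0],[0,0,0,0,0,0,0],[0,0,0,0,0,0,0]]]'

```text
time_s: 13.45
eef_pos: [576.1, -259.8, 331.8]
eef_rot: [-0.0, -0.061, 0.998, 0.0]
force: [-0.5, 0.5, 1.3]
opening: -0.2
```

```bash
python3 - <<'E'
from bench import manip, imaging
import cv2,numpy as np
s=manip.get_state();print(s["time_s"],s["eef_pos"],s["force"])
a=imaging.read_camera("side");b=imaging.read_camera("top")
cv2.imwrite("pics/end_s.png",a);cv2.imwrite("pics/end_t.png",b)
for n,im in(("side",a),("top",b)):
    o=cv2.imread(f"pics/{n}0.png"); m=lambda i:cv2.inRange(i,(0,0,60),(40,40,255))
    w=lambda i:(slice(230,420),slice(130,340)) if n=="side" else (slice(165,300),slice(110,250))
    A,B=m(o)[w(0)],m(im)[w(0)]; print(n,(A>0).sum(),(B>0).sum(),(A!=B).sum(),cv2.absdiff(o,im)[w(0)].max(2).mean())
cv2.imwrite("pics/end.png",cv2.resize(np.hstack([a,b]),(800,300)))
E
```

```text
13.45 [ 576.11558369 -259.782699    331.77248985] [-0.48621019  0.53261199  1.25963137]
side 15611 15629 60 4.146741854636591
top 6894 6888 72 5.73994708994709
```

View pics/end.png

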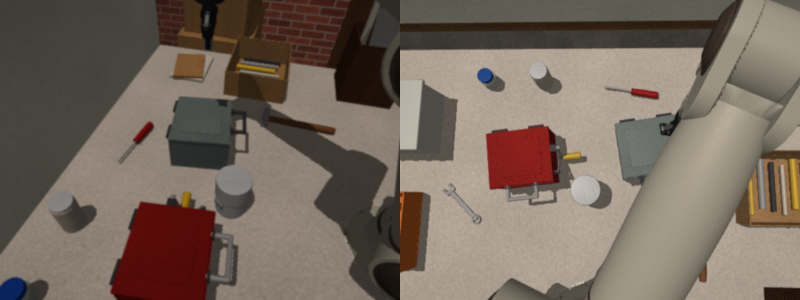

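View pics/end_s.png

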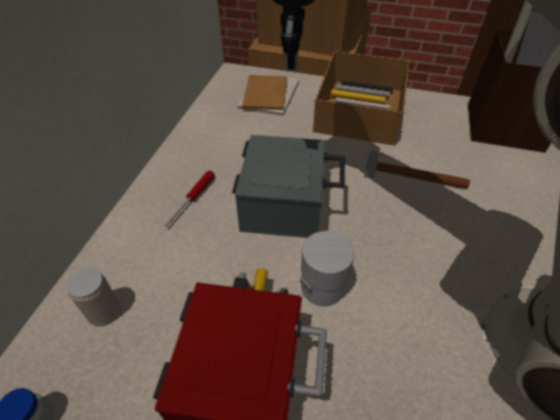

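The lid is shut: its red outline matches the first pictures to within about 70 edge pixels. The canister (327,268) and the grey box are unmoved, and the arm is clear of everything.

```bash
python3 -c "
from bench import manip
print(manip.hand_in())"
```

```text
the job is handed in; nothing more can be done
None
```

The job is done and handed in at about 13.5 s of the 51 s allowed.

- **Opening:** I gripped the red chest's front handle and swung the lid up to about 1.13 rad, as commanded from the measured hinge position. I then let go. Pictures over the next 2 s or so showed the lid standing open by itself on the straight stay.
- **Closing:** I pushed the yellow roller down about 50 mm with the closed fingertips. The readings during the push were about 3 to 8 N. The stay broke and the lid started to sink, so I backed off upwards and to the side while it came down.

**Last checks:**
- The red lid's outline matched the starting pictures, differing by 60 to 72 edge pixels out of 15,600 (side view) and 6,900 (top view).
- The roller was back at its low position.
- By eye in the side view, the canister stood where it was and the grey box was still shut.
- The arm was clear of everything, with force readings near zero.

**Not confirmed or in disagreement:**
- I had no direct reading of the lid or knee angle, so both the locked and the shut states are judged from the pictures.
- The bar measured about 123 mm above the table. That was higher than I expected for a 115 mm chest, but it fitted the known bar length, so I used it.
- While I held the lid fully open, the handle pushed up on the gripper with about 18 N. I put that down to the stay's spring, but did not check it.

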